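# Draw a telescoping length stop out to its set mark and hold it there

### The arm

A 7-joint arm with a two-finger parallel gripper is mounted at the origin on a cart in front of the work surface, level with it; the furniture and walls round the work are solid. World frame = base frame: x ahead of the robot, y to its left, z up, the work surface at z = 0. Lengths are in m, angles in rad, forces in N, time in s.
With the tool pointing down it reaches from about 0.4 to 0.925 m from the base axis. Payload 4.1 kg.
Tool frame: the origin (TCP) lies midway between the tips of the shut fingers; the grasp point (between the pads) lies 19 mm behind it; x points along the fingers, z is the direction in which the jaws open and shut, and the axes are right-handed (so a half turn about x gives the same grasp; the last joint's range is limited). The gripper opens to 85 mm and grips with 20 to 120 N. Pads are 22 mm wide; open, the fingers measure 114 mm over their backs; the gripper's body (76 mm by 85 mm) begins 54 mm behind the grasp point. The pads swing forward as they close: fully open they stand 13 mm farther back than shut.
Start: joints at [1.2, 0.398, 0.045, 1.537, -0.019, 1.207, -0.051], TCP at [0.175, -0.626, 0.231] pointing down, gripper open.
Joint ranges: [-2.82, 2.82], [-0.49, 2.23], [-1.37, 1.46], [0, 2.46], [-1.36, 4.5], [0.23, 2], [-2.94, 2.94]. Speed limits (rad/s): [2.57, 2.57, 3.14, 3.14, 3.14, 3.14, 3.14].

### API

Orientations are given as [roll, pitch, yaw] about the fixed x, y, z axes, in that order (R = Rz(yaw) Ry(pitch) Rx(roll)).
In Python, from cell import * gives the robot as it stands.
- The arm moves only by the shell command python3 -m inch 'ROWS' [FORCE]. ROWS is text: rows parted by semicolons, each of 7 numbers parted by spaces: the shift along the tool's x, y, z normalised to -1 to 1, where 1 is 40 mm, then the turn, a rotation vector about the tool's x, y, z normalised to -1 to 1, where 1 is 360 degrees, then the opening, from 0 (shut) to 1 (fully open). In form: x y z rx ry rz jaw; .... A call has 1 to 20 rows; each row shifts and turns the commanded pose from where the row before left it, along the tool's axes as they then stand; what a row does not reach is not made up. A row lasts 1/10 s, in which the tool goes at most 50 mm and 8.59 degrees, less where a joint would pass 70% of its speed; a pose out of reach is approached as far as the arm can. A call with a number of a shift or a turn outside -1 to 1 is refused whole. A call with a gripper value outside its range is refused whole. The fingers move at their own pace and stop on an object; FORCE is the grip in N (left out, the last holds). Time passes only in rows, so rows that do not move let the fingers close. It gives the time, the measured TCP pose, the force and the opening at its end, in the units of the state.
- state(): the state, without advancing time (a new reading comes with each control period).
- grab_frame(name): name is "scene" or "side" or "wrist"; returns (picture, depth): 400x640x3 uint8, red, green, blue; 400x640 float32, m along the optical axis (not along the pixel's ray), 0 where there is no reading.
- camera_info(name): a dict with "intrinsics" (3x3 intrinsics, pixels), "R" (3x3) and "t" (3): a world point X has camera coordinates R X + t; the wrist camera has in their place "T_tool_cam" (4x4, takes a point from camera to tool coordinates, whose origin is the TCP and whose axes are the tool frame's). Camera axes: x right, y down, z forward; pixel columns grow to the right and rows downward; lengths in m; the calibration is good to about 2 mm. The wrist camera is an equidistant fisheye: a pixel r from the principal point sees the ray r / f radians off the axis. A picture is of the moment at which its call begins: read the wrist's pose just before it. camera_info takes no time and is no camera call.
- hand_in(): hands the job in, once; it reports no verdict.
The state is a dict: "time_s": time; "joint_positions": joint angles; "qd": joint speeds; "effort": joint torques, N m; "tool_pos": TCP position; "ee_rot": TCP orientation; "wrist_force": force on the tool from outside, world axes, zero at the start; "torque": the same for the moment, N m; "grip_width": opening from 0.0 (shut) to 1.0 (fully open).
Only numpy, scipy, OpenCV 4.12 (cv2) and the standard library are available. Lean on these libraries where they do the work, as an engineer would, in place of code of your own. Each camera call takes 0.05 s, during which the arm holds its last target. There are 200 camera calls.

### The job

Get the bench length stop ready for the next cut: pull the round parking knob on its sleeve straight up to its stop, where it stays out by itself. Then take the head of the telescoping bar so that its lock button is squeezed fully in, draw the bar out until its pointer is in line with the tip of the small rider set on the scale, and finish holding it still there with the button still squeezed and your grip kept on; leave the rider where it is set and the things lying around undisturbed.

Things in the scene. Friction and masses are not known exactly. Their poses are not given: they have to be found in the camera images.
- bed: Bed of the length stop, screwed to the bench: grey plate, x +-52, y -215 to +195, z 0 to 12 mm; origin on the bench top; its x points away from the robot; the bar draws out along its -y. On it a square sleeve (x -5 to +35, y +10 to +180, z 38 to 78 mm), a toothed rack under the head's path (x 10 to 22, top z 26 mm) and, on the near half, a white scale with a line every 10 mm, longer every 50 mm.
- knob_grip (a point): Middle of the parking knob: black upright cylinder, 26 mm diameter, 24 mm high, over the sleeve at x +15, y +100 mm of the bed; this point is 112 mm over the bench when down. Its underside is then 22 mm above the sleeve's top; below it is a slimmer collar (22 mm diameter, 10 mm high) with a 10 mm thick detent screw reaching 20 mm to the far side, no higher than the collar.
- park_knob (a joint): Lift of the parking knob in m: 0 down (its pin blocks the bar), 0.014 at its upper stop. A spring and a detent hold it down, about 2 N at first, up to some 10 N between 6 and 10 mm; past about 11 mm the detent snaps it up to the stop by itself and stays. The bar is blocked unless it is out more than about 8 mm.
- stop_bar: Telescoping bar with its head, a 40 mm aluminium cube; origin at the cube's centre, axes as the bed's. At home it is at x +15, y -30, z 58 mm of the bed; it draws out along the bed's -y, at most 145 mm, and cannot turn. A steel stop plate covers the cube's -y end (y -20 to -28, z -24 to +32 mm from the centre). A return spring pulls it home, 2.4 to 4 N, with about 1 N of friction.
- head_grip (a point): Centre of the head (same point as the body origin of stop_bar). The head is grasped across the bed's x: one finger on the lock button, the other on the far face (20 mm from this point).
- lock_button (a joint): Travel of the lock button in m: 0 out, 0.006 fully in. Black cushion, 28 x 28 mm, in the middle of the head's near face (bed's -x side), 9 mm proud of it when out, 3 mm when in; pressed toward the bed's +x, it springs back (4 N to start, 10 N fully in). Out, its pawl sits between rack teeth and locks the bar; in more than about 4.2 mm, the bar slides.
- pointer_tip (a point): Tip of the thin steel pointer under the head, 1.6 mm wide, that reaches over the scale; at x = -22, y = -30, z = 14.5 mm of the bed at home. It moves with the bar.
- rider_tip (a point): Tip of the rider's index on the scale. The rider is a small dark steel block, 20 mm along y, top at z 28 mm, on the near edge of the bed; index tip at x -26 mm of the bed. It is set 60 to 120 mm along -y from the pointer's home. Pointer and index are in line when their y in the bed's frame is the same. It slides if pushed, so keep clear of it.
- offcut_3: Bystander: wooden offcut 60 x 120 x 34 mm lying behind the bed; origin at the centre of its underside.
- screw_jar: Bystander: round screw jar with yellow lid, 62 mm diameter, 79 mm high, standing behind the sleeve; origin at the centre of its underside.
- pencil: Bystander: pencil, 169 mm long and 8 mm thick, lying in front of the bed on the robot's side; origin at its middle.

How it is judged:
By the outcome, as a careful person would: the job done as asked, in the order asked, and still so for the second after the job is handed in, while the arm keeps its last pose, push and grip.
It also fails if it takes over 48 s, if anything falls off the work surface, if the arm or the gripper's body presses on something with over 40 N, if the wrist force passes 120 N, or if a joint passes its speed limit or range.

## Working session

There is one attempt and no reset: what is moved stays moved. The work goes in short steps, Python scripts to look and compute and a shell command to move; the robot and the scene stay as the last step left them, time stands still between calls to the robot, and variables do not carry over. Pictures are saved under pics/ and viewed, about 8 in all and at most 12, crops included, and the job is handed in when it is done.

```bash
ls; mkdir -p pics; cat > h.py <<'E'
from cell import *
import numpy as np, cv2
def save(n,f):
    p,d=grab_frame(n); cv2.imwrite(f'pics/{f}.png',p[:,:,::-1]); np.savez(f'pics/{f}.npz',p=p,d=d); return p,d
def world(n,u,v,d):
    c=camera_info(n);K=np.array(c['intrinsics']);R=np.array(c['R']);t=np.array(c['t'])
    X=np.linalg.inv(K)@np.array([u,v,1.])*d
    return R.T@(X-t)
def onplane(n,u,v,z):
    c=camera_info(n);K=np.array(c['intrinsics']);R=np.array(c['R']);t=np.array(c['t'])
    o=-R.T@t; r=R.T@np.linalg.inv(K)@np.array([u,v,1.]); return o+r*(z-o[2])/r[2]
E
python3 - <<'E'
from h import *
print(state())
for n in('scene','side'):
    save(n,n+'0'); c=camera_info(n); print(n,c, -np.array(c['R']).T@np.array(c['t']))
print(camera_info('wrist'))
E
```

```text
pics
{'time_s': 0.0, 'joint_positions': array([ 1.20000708,  0.39920237,  0.04502306,  1.53789292, -0.01871888,
        1.20689678, -0.05068802]), 'qd': array([-9.65279984e-04,  3.40309497e-04, -1.39634947e-05, -8.50677334e-04,
       -2.00401777e-03, -3.47648337e-04,  1.51398919e-04]), 'effort': array([-2.07116541e-04, -4.75122678e+01,  1.36446588e+00, -2.54219091e+01,
        1.14694121e-02,  9.55249707e-03,  4.14571289e-06]), 'tool_pos': array([ 0.17435617, -0.6255131 ,  0.23025079]), 'ee_rot': array([-3.08334573,  1.56881845,  1.90095954]), 'wrist_force': array([0.63564285, 0.80746939, 0.85032133]), 'torque': array([ 0.03964748, -0.03348546, -0.04358144]), 'grip_width': 0.9993511989624646}
scene {'intrinsics': array([[436.92236422,   0.        , 324.8769276 ],
       [  0.        , 436.92236422, 196.79946428],
       [  0.        ,   0.        ,   1.        ]]), 'R': array([[-0.73440126, -0.67849743,  0.01720547],
       [-0.47846647,  0.49957673, -0.72214467],
       [ 0.48137785, -0.5385762 , -0.69152805]]), 't': array([0.49571002, 0.30207957, 0.70326462])} [0.17004899 0.564187
[... 251 characters left out ...]
-0.1717534 ,  0.6009438 , -0.78061983],
       [ 0.24838004, -0.74038035, -0.62461531]]), 't': array([0.56431874, 0.11457039, 0.86389423])} [0.34307689 0.74071593 0.6415087 ]
{'intrinsics': array([[309.70691629,   0.        , 323.46692035],
       [  0.        , 309.70691629, 200.73105383],
       [  0.        ,   0.        ,   1.        ]]), 'T_tool_cam': array([[-4.36622914e-04, -2.87473906e-01,  9.57788370e-01,
        -1.42405508e-01],
       [ 6.39498126e-04, -9.57788346e-01, -2.87473607e-01,
         7.31260039e-02],
       [ 9.99999700e-01,  4.86986304e-04,  6.02031363e-04,
        -6.12619323e-04],
       [ 0.00000000e+00,  0.00000000e+00,  0.00000000e+00,
         1.00000000e+00]])}
```

View pics/scene0.png

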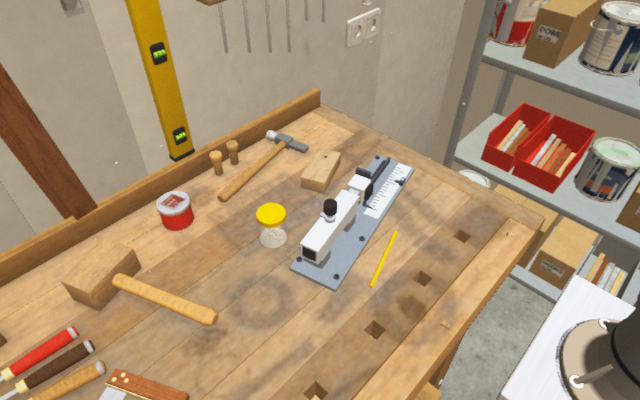

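View pics/side0.png

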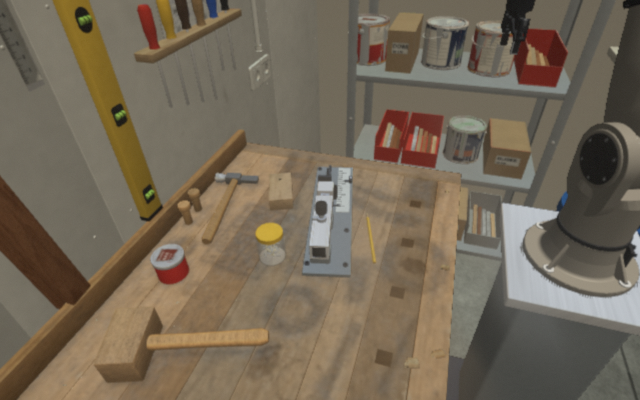

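The scene view shows the bed from (315,275) to (395,165), with the knob at (330,206) and the head near (362,185). The pencil lies at (384,258), the jar at (271,225) and the offcut at (321,170). The side view agrees.

```bash
cat > m.py <<'E'
from h import *
def cloud(n,f):
    a=np.load(f'pics/{f}.npz');p,d=a['p'],a['d'];c=camera_info(n);K=np.array(c['intrinsics']);R=np.array(c['R']);t=np.array(c['t'])
    v,u=np.mgrid[:400,:640]; X=np.stack([(u-K[0,2])/K[0,0]*d,(v-K[1,2])/K[1,1]*d,d],-1)
    return p,(X-t)@R,d
if __name__=='__main__':
  for n in('scene','side'):
    p,W,d=cloud(n,n+'0'); hsv=cv2.cvtColor(p,cv2.COLOR_RGB2HSV)
    x,y,z=W[...,0],W[...,1],W[...,2]
    roi=(d>0)&(x>.3)&(x<.9)&(y>-.5)&(y<.3)
    print(n,'table z',np.median(z[roi&(hsv[...,0]<25)&(hsv[...,1]>80)]))
    m=roi&(z>.002)&(z<.02)&((hsv[...,1]<70)) 
    k,l,s,_=cv2.connectedComponentsWithStats(m.astype(np.uint8)); b=1+np.argmax(s[1:,4]); 
    P=W[l==b][:,:2].astype(np.float32); r=cv2.minAreaRect(P*1000); print('bed',s[b],r,cv2.boxPoints(r).tolist(),np.median(z[l==b]))
    m=roi&(z>.095)&(z<.14)&(hsv[...,2]<70)
    print('knob n',m.sum(),W[m].mean(0) if m.any() else 0,W[m].min(0),W[m].max(0))
    m=roi&(z>.118)&(z<.14)&(hsv[...,2]<90); print('knobtop',W[m].mean(0),m.sum())
  c=[cv2.resize(cv2.imread('pics/scene0.png')[150:290,280:420],(560,560),interpolation=2)]
  cv2.imwrite('pics/c1.png',c[0])
E
python3 m.py
```

```text
scene table z -2.070746462209506e-05
bed [ 289  158  125  134 4192] ((563.1924438476562, 6.9616241455078125), (104.25138092041016, 424.62738037109375), 13.06716537475586) [[464.413818359375, 201.99234008789062], [560.419189453125, -211.63961791992188], [661.9710693359375, -188.069091796875], [565.9656982421875, 225.5628662109375]] 0.012327397126388993
knob n 168 [0.54708929 0.12828868 0.1179549 ] [0.53807694 0.11395964 0.0999751 ] [0.56139251 0.13703985 0.12668795]
knobtop [0.54886362 0.12583176 0.12312146] 110
side table z -0.0015865311403363866
bed [ 302  167   51  111 2876] ((558.4995727539062, 14.14837646484375), (104.06493377685547, 412.38543701171875), 13.208191871643066) [[460.7305908203125, 202.99761962890625], [554.95654296875, -198.47866821289062], [656.2685546875, -174.70086669921875], [562.0426025390625, 226.77542114257812]] 0.010655998832426433
knob n 35 [0.54846613 0.13510632 0.11388405] [0.54074242 0.12678211 0.10591424] [0.55612116 0.13869634 0.12279684]
knobtop [0.54776694 0.12735887 0.12201117] 71
```

View pics/c1.png

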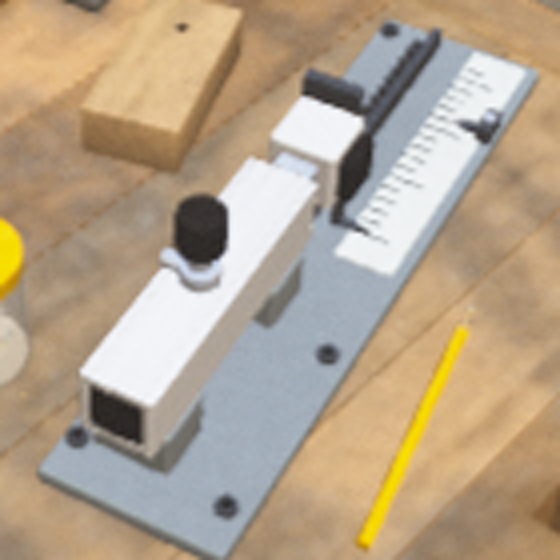

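Crop of the scene view: the knob is at (200,230), the head cube at (318,135) with its black button on the near side, the pointer tip near (380,238) and the rider index tip near (462,126). The bed yaw is about 13.1°.

```bash
cat >> h.py <<'E'
from scipy.spatial.transform import Rotation as Ro
YAW=np.deg2rad(13.13); BX=np.array([np.cos(YAW),np.sin(YAW),0]); BY=np.array([-BX[1],BX[0],0]); O=np.array([.5573,.0245,0])
def bed(x,y,z): return O+(x*BX+y*BY)/1000+np.array([0,0,z/1000])
def tobed(W): W=np.asarray(W)-O; return 1000*np.array([W@BX,W@BY,W[2]])
def plan(target,zdir):
    s=state();R=Ro.from_euler('xyz',s['ee_rot']).as_matrix();T=np.stack([[0,0,-1],np.cross(zdir,[0,0,-1]),zdir],1)
    rv=Ro.from_matrix(R.T@T).as_rotvec(); sh=R.T@(target-s['tool_pos'])
    print('t',s['time_s'],'tcp',s['tool_pos'],'bed',tobed(s['tool_pos']).round(1),'q',s['joint_positions'].round(2),'F',s['wrist_force'].round(1),'w',s['grip_width'])
    print('R',R.round(3).tolist()); print('shift/40mm',(sh/.04).round(3),'rot deg',np.rad2deg(rv).round(2),'norm',(np.rad2deg(rv)/360).round(4))
E
python3 - <<'E'
from h import *
for u,v,n in((395.5,181.5,'rider'),(375,209.5,'pointer')): print(n,tobed(onplane('scene',u,v,.0145)))
for s in(1,-1): plan(bed(15,100,250),s*BY)
for s in(1,-1): plan(bed(13.5,-30,250),s*BX)
E
```

```text
rider [ -30.33903661 -140.88920993   14.5       ]
pointer [-27.74091033 -32.08819222  14.5       ]
t 0.1 tcp [ 0.17434758 -0.62559287  0.2303451 ] bed [-520.6 -546.1  230.3] q [ 1.2   0.4   0.05  1.54 -0.02  1.21 -0.05] F [ 0.9 -0.4 -0.8] w 0.9994723775801583
R [[-0.001, 0.963, 0.269], [0.002, 0.269, -0.963], [-1.0, -0.0, -0.002]]
shift/40mm [ -0.466  14.068 -15.567] rot deg [-1.7755e+02 -2.0000e-02 -1.6000e-01] norm [-4.932e-01 -0.000e+00 -4.000e-04]
t 0.1 tcp [ 0.17434758 -0.62559287  0.2303451 ] bed [-520.6 -546.1  230.3] q [ 1.2   0.4   0.05  1.54 -0.02  1.21 -0.05] F [ 0.9 -0.4 -0.8] w 0.9994723775801583
R [[-0.001, 0.963, 0.269], [0.002, 0.269, -0.963], [-1.0, -0.0, -0.002]]
shift/40mm [ -0.466  14.068 -15.567] rot deg [ 2.45 -0.1   0.01] norm [ 0.0068 -0.0003  0.    ]
t 0.1 tcp [ 0.17434758 -0.62559287  0.2303451 ] bed [-520.6 -546.1  230.3] q [ 1.2   0.4   0.05  1.54 -0.02  1.21 -0.05] F [ 0.9 -0.4 -0.8] w 0.9994723775801583
R [[-0.001, 0.963, 0.269], [0.002, 0.269, -0.963], [-1.0, -0.0, -0.002]]
shift/40mm [ -0.472  13.892 -12.321] rot deg [-8.755e+01 -9.000e-02 -7.000e-02] norm [-2.432e-01 -2.000e-04 -2.000e-04]
t 0.1 tcp [ 0.17434758 -0.62559287  0.2303451 ] bed [-520.6 -546.1  230.3] q [ 1.2   0.4   0.05  1.54 -0.02  1.21 -0.05] F [ 0.9 -0.4 -0.8] w 0.9994723775801583
R [[-0.001, 0.963, 0.269], [0.002, 0.269, -0.963], [-1.0, -0.0, -0.002]]
shift/40mm [ -0.472  13.892 -12.321] rot deg [ 9.245e+01 -7.000e-02  9.000e-02] norm [ 2.568e-01 -2.000e-04  2.000e-04]
```

```bash
python3 -m inch '-0.4 0.4 -0.4 0 0 0 1;-0.5 0.78 -0.86 0 0 0 1;0 0.78 -0.86 0 0 0 1;0 0.78 -0.86 0 0 0 1;0 0.78 -0.86 0 0 0 1;0 0.78 -0.86 0 0 0 1;0 0.78 -0.86 0 0 0 1;0 0.78 -0.86 0 0 0 1;0 0.78 -0.86 0 0 0 1;0 0.78 -0.86 0 0 0 1;0 0.78 -0.86 0 0 0 1;0 0.78 -0.86 0 0 0 1;0 0.78 -0.86 0 0 0 1;0 0.78 -0.86 0 0 0 1;0 0.78 -0.86 0 0 0 1;0 0.78 -0.86 0 0 0 1;0 0.78 -0.86 0 0 0 1;0 0.6 -0.6 0.0068 0 0 1;0 0 0 0 0 0 1'
python3 - <<'E'
from h import *
plan(bed(15,100,180),-BY)
E
```

```text
time_s: 2.0
tool_pos: [0.5358, 0.0929, 0.2667]
ee_rot: [2.889, 1.567, 1.555]
wrist_force: [0.0, -0.1, -0.2]
grip_width: 1.001
t 2.0 tcp [0.53583119 0.09292476 0.26672647] bed [ -5.4  71.5 266.7] q [ 0.28  0.22 -0.61  1.73  0.13  1.23 -1.7 ] F [ 0.  -0.1 -0.2] w 1.000614417493721
R [[0.0, 0.972, 0.235], [0.004, 0.235, -0.972], [-1.0, 0.001, -0.004]]
shift/40mm [ 2.172  0.512 -0.699] rot deg [ 0.45 -0.23 -0.06] norm [ 0.0012 -0.0007 -0.0002]
```

```bash
python3 -m inch '0 0.51 -0.7 0.0012 -0.0007 0 1;0.4 0 0 0 0 0 1;0 0 0 0 0 0 1'
cat >> h.py <<'E'
def wpose():
    s=state();T=np.eye(4);T[:3,:3]=Ro.from_euler('xyz',s['ee_rot']).as_matrix();T[:3,3]=s['tool_pos'];return T
def wray(u,v,T,z):
    c=camera_info('wrist');K=np.array(c['intrinsics']);C=T@np.array(c['T_tool_cam'])
    a=np.array([(u-K[0,2])/K[0,0],(v-K[1,2])/K[1,1]]);r=np.hypot(*a);d=C[:3,:3]@np.r_[a/r*np.sin(r),np.cos(r)]
    return C[:3,3]+d*(z-C[2,3])/d[2]
E
python3 - <<'E'
from h import *
plan(bed(15,100,95),-BY)
T=wpose();np.save('pics/T1.npy',T);save('wrist','w1')
E
```

```text
time_s: 2.3
tool_pos: [0.5471, 0.1181, 0.2488]
ee_rot: [-0.803, 1.564, -2.151]
wrist_force: [-0.1, 0.6, -0.8]
grip_width: 1.001
t 2.3 tcp [0.54706829 0.11813036 0.24880451] bed [ 11.3  93.5 248.8] q [ 0.22  0.27 -0.62  1.72  0.17  1.21 -1.79] F [-0.1  0.6 -0.8] w 1.000522586707261
R [[-0.004, 0.975, 0.221], [-0.006, 0.221, -0.975], [-1.0, -0.005, 0.005]]
shift/40mm [ 3.844  0.11  -0.181] rot deg [-0.37  0.27  0.29] norm [-0.001   0.0008  0.0008]
```

View pics/w1.png

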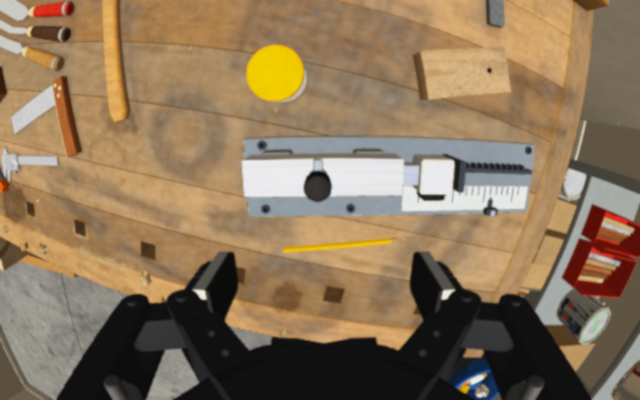

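Wrist view: the knob is at (317,186), the head's white top at (435,175) and the rider at (491,210). The plate spans columns 244 to 533.

```bash
python3 - <<'E'
from h import *
T=np.load('pics/T1.npy');p=np.load('pics/w1.npz')['p']
sub=p[165:206,300:335].max(2)<75
k,l,s,c=cv2.connectedComponentsWithStats(sub.astype(np.uint8));b=1+np.argmax(s[1:,4]);print(s[b],c[b]+[300,165])
x0,y0,w,h,_=s[b]
print('top of knob?',tobed(wray(*(c[b]+[300,165]),T,.12)))
for n,u,v,z in(('left mid',246,178,.012),('c1 far+y(52?)',244,138,.012),('c2',533.5,144,.012),('c3',527,214,.012),('c4',249,216,.012),('rider',491,204,.0145),('head top cent',435,176,.078)): print(n,tobed(wray(u,v,T,z)).round(1))
cv2.imwrite('pics/w1c.png',cv2.resize(p[130:225,290:540,::-1],(800,304),interpolation=2))
E
```

```text
[  5   7  26  29 608] [317.30592105 185.84868421]
top of knob? [ 16.42702814  98.85931216 120.        ]
left mid [  0.4 191.8  12. ]
c1 far+y(52?) [ 51.7 191.5  12. ]
c2 [  53.1 -212.    12. ]
c3 [ -54.2 -218.9   12. ]
c4 [-51.1 191.7  12. ]
rider [ -36.5 -145.    14.5]
head top cent [ 16.6 -27.5  78. ]
```

View pics/w1c.png

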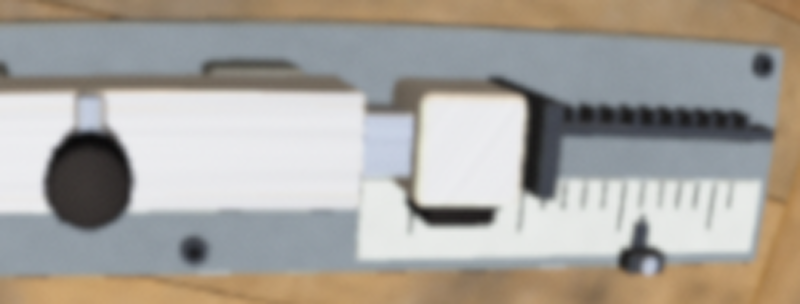

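```bash
python3 -m inch '0 0 0 0 0 0 1;1 0 0 0 0 0 0.8;0.8 0 0 0 0 0 0.8;0 0 0 0 0 0 0.8;0 0 0 0 0 0 0.8' 40
python3 - <<'E'
from h import *
plan(bed(15.3,99.5,93),-BY)
E
```

```text
time_s: 2.85
tool_pos: [0.5492, 0.1177, 0.18]
ee_rot: [0.105, 1.566, -1.245]
wrist_force: [0.2, 0.2, 0.7]
grip_width: 0.798
t 2.85 tcp [0.54916923 0.11772505 0.17995037] bed [ 13.3  92.6 180. ] q [ 0.2   0.33 -0.61  1.8   0.22  1.08 -1.83] F [0.2 0.2 0.7] w 0.7981915791153661
R [[0.002, 0.976, 0.219], [-0.005, 0.219, -0.976], [-1.0, 0.001, 0.005]]
shift/40mm [ 2.173  0.048 -0.182] rot deg [-0.5   0.27 -0.03] norm [-0.0014  0.0008 -0.0001]
```

```bash
python3 -m inch '0 0.05 -0.18 -0.0014 0.0008 0 0.8;0.9 0 0 0 0 0 0.8;0.9 0 0 0 0 0 0.8;0.35 0 0 0 0 0 0.8;0 0 0 0 0 0 0.8;0 0 0 0 0 0 0.8' 40
python3 - <<'E'
from h import *
plan(bed(15.3,99.5,93),-BY)
E
```

```text
time_s: 3.45
tool_pos: [0.5505, 0.1267, 0.0948]
ee_rot: [1.843, 1.568, 0.503]
wrist_force: [-0.2, -0.4, 0.6]
grip_width: 0.798
t 3.45 tcp [0.55053402 0.12667066 0.09479559] bed [ 16.6 101.   94.8] q [ 0.16  0.44 -0.58  1.87  0.3   0.91 -1.9 ] F [-0.2 -0.4  0.6] w 0.7980592455186898
R [[0.003, 0.974, 0.229], [0.001, 0.228, -0.974], [-1.0, 0.003, -0.001]]
shift/40mm [ 0.045 -0.033  0.038] rot deg [ 0.08 -0.05 -0.17] norm [ 0.0002 -0.0001 -0.0005]
```

Close gently and watch the force.

```bash
python3 -m inch '0 -0.03 0.04 0 0 0 0.6;0 0 0 0 0 0 0.4;0 0 0 0 0 0 0.2;0 0 0 0 0 0 0.1;0 0 0 0 0 0 0.1;0 0 0 0 0 0 0.1;0 0 0 0 0 0 0.1;0 0 0 0 0 0 0.1' 45
python3 - <<'E'
from h import *
plan(bed(15.3,99.5,93),-BY); save('scene','s2')
E
```

```text
time_s: 4.25
tool_pos: [0.5491, 0.1239, 0.0942]
ee_rot: [1.337, 1.569, -0.004]
wrist_force: [-1.0, -0.8, 5.7]
grip_width: 0.29
t 4.25 tcp [0.54910863 0.12385851 0.09424395] bed [14.6 98.6 94.2] q [ 0.16  0.44 -0.58  1.88  0.3   0.91 -1.9 ] F [-1.  -0.8  5.7] w 0.29049433420081106
R [[0.002, 0.974, 0.228], [-0.0, 0.228, -0.974], [-1.0, 0.002, 0.0]]
shift/40mm [ 0.031  0.018 -0.022] rot deg [ 0.05  0.02 -0.09] norm [ 0.0001  0.0001 -0.0002]
```

```bash
python3 -m inch '-0.05 0 0 0 0 0 0.1;-0.05 0 0 0 0 0 0.1;-0.05 0 0 0 0 0 0.1;-0.05 0 0 0 0 0 0.1' 60; python3 -m inch '-0.05 0 0 0 0 0 0.1;-0.05 0 0 0 0 0 0.1' ;  python3 -m inch '-0.05 0 0 0 0 0 0.1;-0.03 0 0 0 0 0 0.1;0 0 0 0 0 0 0.1'
```

```text
time_s: 4.7
tool_pos: [0.549, 0.1238, 0.1003]
ee_rot: [2.077, 1.569, 0.736]
wrist_force: [6.0, -1.0, -8.7]
grip_width: 0.281
time_s: 4.9
tool_pos: [0.549, 0.1239, 0.1042]
ee_rot: [2.218, 1.569, 0.878]
wrist_force: [4.8, 0.3, -5.0]
grip_width: 0.284
time_s: 5.2
tool_pos: [0.549, 0.1239, 0.1085]
ee_rot: [1.719, 1.569, 0.378]
wrist_force: [4.1, -0.7, -2.3]
grip_width: 0.285
```

```bash
python3 -m inch '-0.04 0 0 0 0 0 0.1;-0.03 0 0 0 0 0 0.1;0 0 0 0 0 0 0.1'; python3 - <<'E'
from h import *
T=wpose();np.save('pics/T3.npy',T);p,_=save('scene','s3'); q,_=save('side','d3')
a=np.load('pics/s2.npz')['p']
c=lambda i,x,y:cv2.resize(i[y:y+70,x:x+70,::-1],(400,400),interpolation=2)
cv2.imwrite('pics/c3.png',np.hstack([c(a,295,170),c(p,295,170)]))
E
```

```text
time_s: 5.5
tool_pos: [0.5489, 0.1238, 0.1088]
ee_rot: [2.387, 1.569, 1.047]
wrist_force: [10.8, 1.0, -18.1]
grip_width: 0.279
```

View pics/c3.png

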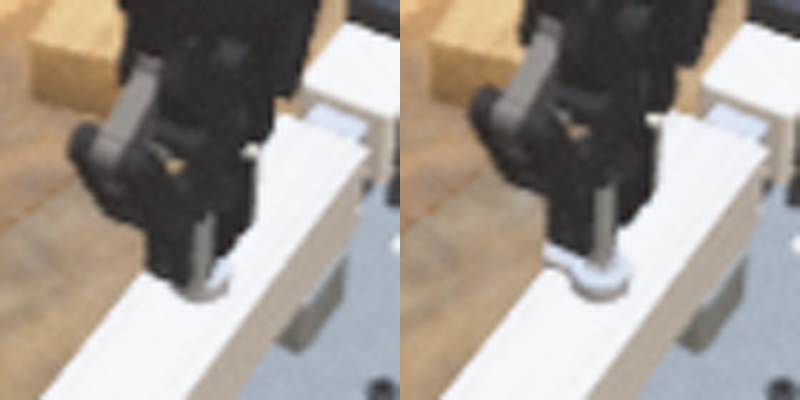

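The force rose sharply at the same height, so the knob is at its stop. I'll relax, open, rise and check it.

```bash
python3 -m inch '0.04 0 0 0 0 0 0.1;0 0 0 0 0 0 0.5;0 0 0 0 0 0 0.8;0 0 0 0 0 0 0.8;0 0 0 0 0 0 0.8;-0.5 0 0 0 0 0 0.8;-1 0 0 0 0 0 0.8;-1 0 0 0 0 0 0.8;0 0 0 0 0 0 0.8;0 0 0 0 0 0 0.8'; python3 - <<'E'
from h import *
p,d=save('scene','s4'); a=np.load('pics/scene0.npz')['p']
c=lambda i,x,y:cv2.resize(i[y:y+70,x:x+70,::-1],(400,400),interpolation=2)
cv2.imwrite('pics/c4.png',np.hstack([c(a,295,170),c(p,295,170)]))
from m import cloud
p,W,d=cloud('scene','s4');q=W[195:215,320:340].reshape(-1,3);print(np.percentile(q[:,2],[50,90,97]))
plan(bed(13.5,-30,190),BX);plan(bed(13.5,-30,190),-BX)
E
```

```text
time_s: 6.6
tool_pos: [0.5486, 0.1243, 0.2105]
ee_rot: [1.622, 1.569, 0.281]
wrist_force: [0.0, 0.2, -0.7]
grip_width: 0.796
[0.10643946 0.13814242 0.13916217]
t 6.65 tcp [0.54776779 0.12387003 0.20913548] bed [ 13.3  98.9 209.1] q [ 0.21  0.31 -0.62  1.76  0.2   1.13 -1.81] F [ 0.3  0.9 -0.4] w 0.8011694627301332
R [[-0.001, 0.974, 0.228], [-0.0, 0.228, -0.974], [-1.0, -0.001, -0.0]]
shift/40mm [4.780e-01 1.000e-03 3.224e+00] rot deg [-8.993e+01 -4.000e-02  3.000e-02] norm [-2.498e-01 -1.000e-04  1.000e-04]
t 6.65 tcp [0.54776779 0.12387003 0.20913548] bed [ 13.3  98.9 209.1] q [ 0.21  0.31 -0.62  1.76  0.2   1.13 -1.81] F [ 0.3  0.9 -0.4] w 0.8011694627301332
R [[-0.001, 0.974, 0.228], [-0.0, 0.228, -0.974], [-1.0, -0.001, -0.0]]
shift/40mm [4.780e-01 1.000e-03 3.224e+00] rot deg [9.007e+01 3.000e-02 4.000e-02] norm [2.502e-01 1.000e-04 1.000e-04]
```

View pics/c4.png

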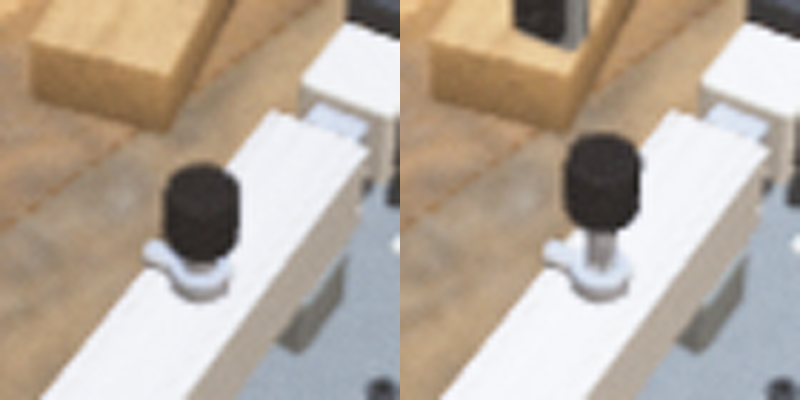

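Knob is raised (top at 138 mm, from 124) and stays. Next, go over the head and turn 90°.

```bash
python3 -m inch '0 0 0.8 0 0 0 1;0 0 0.8 0 0 0 1;0 0 0.8 0 0 0 1;0 0 0.8 0 0 0 1;0 0 0 -0.0227 0 0 1;0 0 0 -0.0227 0 0 1;0 0 0 -0.0227 0 0 1;0 0 0 -0.0227 0 0 1;0 0 0 -0.0227 0 0 1;0 0 0 -0.0227 0 0 1;0 0 0 -0.0227 0 0 1;0 0 0 -0.0227 0 0 1;0 0 0 -0.0227 0 0 1;0 0 0 -0.0227 0 0 1;0 0 0 -0.0227 0 0 1;0 0 0 0 0 0 1;0 0 0 0 0 0 1'; python3 - <<'E'
from h import *
plan(bed(13.5,-30,39),BX)
T=wpose();np.save('pics/T5.npy',T);p,_=save('wrist','w5')
E
```

```text
time_s: 8.35
tool_pos: [0.5767, -0.0007, 0.2081]
ee_rot: [2.591, 1.568, 2.817]
wrist_force: [-0.6, 0.1, -0.0]
grip_width: 0.999
t 8.35 tcp [ 0.57672533 -0.00074553  0.20808156] bed [ 13.2 -29.  208.1] q [ 0.6   0.39 -0.86  1.73  0.32  1.17 -0.12] F [-0.6  0.1 -0. ] w 0.9987173250655371
R [[-0.003, -0.224, 0.975], [0.001, 0.975, 0.224], [-1.0, 0.001, -0.002]]
shift/40mm [ 4.227 -0.031  0.018] rot deg [-0.2  -0.13 -0.08] norm [-0.0006 -0.0004 -0.0002]
```

View pics/w5.png

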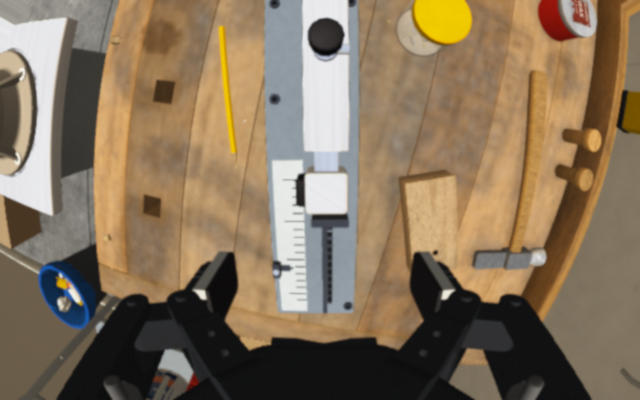

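The head top spans about (304–347, 172–216), centre (326,194). The rider index is at (290,268), and the offcut is clear of the far finger's path.

```bash
python3 - <<'E'
from h import *
T=np.load('pics/T5.npy')
p=np.load('pics/w5.npz')['p']
m=(p[165:222,298:355].min(2)>190).astype(np.uint8);k,l,s,c=cv2.connectedComponentsWithStats(m);b=1+np.argmax(s[1:,4]);print(s[b],c[b]+[298,165])
print('head',tobed(wray(*(c[b]+[298,165]),T,.078)),'knob',tobed(wray(324,38,T,.138)),'rider',tobed(wray(291,268,T,.0145)),'offcut',tobed(wray(405,220,T,.034)))
E
python3 -m inch '0.9 0 0 0 0 0 1;0.9 0 0 0 0 0 1;0.9 0 0 0 0 0 1;0 0 0 0 0 0 1;0 0 0 0 0 0 1'; python3 - <<'E'
from h import *
plan(bed(13.5,-30,39),BX)
E
```

```text
[   7    9   42   40 1601] [325.8313554 193.0193629]
head [ 14.98364033 -29.57562301  78.        ] knob [ 13.68633467  95.47219364 138.        ] rider [ -27.82355089 -142.70048797   14.5       ] offcut [103.45621734 -72.68493154  34.        ]
time_s: 8.9
tool_pos: [0.5775, -0.0003, 0.1015]
ee_rot: [2.153, 1.57, 2.38]
wrist_force: [1.5, -0.0, 1.4]
grip_width: 0.999
t 8.9 tcp [ 5.77492829e-01 -2.79072403e-04  1.01542474e-01] bed [ 14.  -28.7 101.5] q [ 0.54  0.51 -0.8   1.83  0.43  0.99 -0.21] F [ 1.5 -0.   1.4] w 0.999426688827243
R [[-0.001, -0.226, 0.974], [0.001, 0.974, 0.226], [-1.0, 0.001, -0.001]]
shift/40mm [ 1.564 -0.034 -0.012] rot deg [-0.07 -0.04 -0.06] norm [-0.0002 -0.0001 -0.0002]
```

```bash
python3 -m inch '0.8 -0.03 0 0 0 0 1;0.8 0 0 0 0 0 1;0 0 0 0 0 0 1;0 0 0 0 0 0 0.8;0 0 0 0 0 0 0.7;0 0 0 0 0 0 0.65;0 0 0 0 0 0 0.65' 60; python3 - <<'E'
from h import *
plan(bed(13.5,-30,37),BX)
E
```

```text
time_s: 9.6
tool_pos: [0.578, -0.0019, 0.0385]
ee_rot: [-0.618, 1.57, -0.389]
wrist_force: [-2.0, -1.5, 1.3]
grip_width: 0.647
t 9.6 tcp [ 0.57798645 -0.00188253  0.03851929] bed [ 14.2 -30.4  38.5] q [ 0.5   0.59 -0.74  1.87  0.51  0.88 -0.27] F [-2.  -1.5  1.3] w 0.6470145230839948
R [[0.001, -0.226, 0.974], [-0.0, 0.974, 0.226], [-1.0, -0.0, 0.001]]
shift/40mm [ 0.038  0.01  -0.016] rot deg [-0.05  0.03  0.02] norm [-0.0001  0.0001  0.0001]
```

```bash
python3 -m inch '0 0 -0.02 0 0 0 0.5;0 0 0 0 0 0 0.4;0 0 0 0 0 0 0.3;0 0 0 0 0 0 0.3;0 0 0 0 0 0 0.3;0 0 0 0 0 0 0.3;0 0 0 0 0 0 0.3;0 0 0 0 0 0 0.3' 60; python3 - <<'E'
from h import *
plan(bed(13.5,-30,37),BX)
E
```

```text
time_s: 10.4
tool_pos: [0.5779, -0.0019, 0.0386]
ee_rot: [-0.293, 1.569, -0.064]
wrist_force: [-1.6, -0.4, 7.1]
grip_width: 0.492
t 10.4 tcp [ 0.57791205 -0.00191387  0.03857187] bed [ 14.1 -30.4  38.6] q [ 0.5   0.59 -0.74  1.87  0.51  0.88 -0.27] F [-1.6 -0.4  7.1] w 0.4916480779657566
R [[0.001, -0.227, 0.974], [-0.0, 0.974, 0.227], [-1.0, -0.0, 0.001]]
shift/40mm [ 0.039  0.01  -0.014] rot deg [-0.04  0.08  0.02] norm [-0.0001  0.0002  0.0001]
```

Width 41.8 mm; the knob read 1.3 mm under its true size too, so this fits 43 mm, button fully in. Draw gently first.

```bash
python3 -m inch '0 -0.1 0 0 0 0 0.3;0 -0.1 0 0 0 0 0.3;0 -0.1 0 0 0 0 0.3;0 -0.1 0 0 0 0 0.3;0 0 0 0 0 0 0.3' 70; python3 -m inch '0 -0.15 0 0 0 0 0.3;0 -0.2 0 0 0 0 0.3;0 -0.2 0 0 0 0 0.3;0 -0.2 0 0 0 0 0.3;0 -0.2 0 0 0 0 0.3;0 -0.2 0 0 0 0 0.3;0 -0.2 0 0 0 0 0.3;0 -0.2 0 0 0 0 0.3;0 -0.15 0 0 0 0 0.3;0 -0.1 0 0 0 0 0.3;0 0 0 0 0 0 0.3;0 0 0 0 0 0 0.3;0 0 0 0 0 0 0.3';python3 - <<'E'
from h import *
plan(bed(13.5,-138.8,37),BX)
T=wpose();np.save('pics/T6.npy',T);p,_=save('wrist','w6');q,_=save('scene','s6');r,_=save('side','d6')
c=lambda i,x,y,w,h:cv2.resize(i[y:y+h,x:x+w,::-1],(400,400),interpolation=2)
cv2.imwrite('pics/c6.png',np.hstack([c(q,345,150,80,80),c(r,300,155,70,70)]))
E
```

```text
time_s: 10.9
tool_pos: [0.5814, -0.0164, 0.0386]
ee_rot: [0.692, 1.569, 0.921]
wrist_force: [-1.8, 0.7, 6.7]
grip_width: 0.492
time_s: 12.2
tool_pos: [0.5978, -0.086, 0.0386]
ee_rot: [0.688, 1.568, 0.917]
wrist_force: [-0.3, 2.5, 5.8]
grip_width: 0.489
t 12.2 tcp [ 0.59784598 -0.08596427  0.03860541] bed [  14.4 -116.8   38.6] q [ 0.61  0.62 -0.73  1.81  0.51  0.91 -0.12] F [-0.3  2.5  5.8] w 0.4890992091834716
R [[0.001, -0.227, 0.974], [0.002, 0.974, 0.227], [-1.0, 0.002, 0.002]]
shift/40mm [ 0.039 -0.55  -0.023] rot deg [ 0.01  0.11 -0.09] norm [ 0.      0.0003 -0.0002]
```

View pics/c6.png

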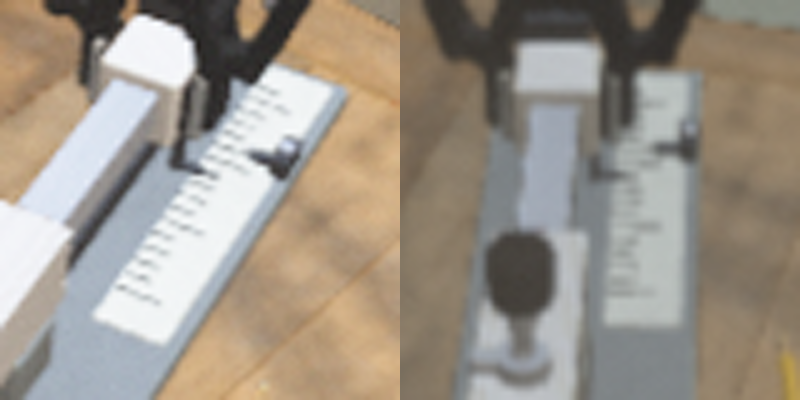

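Scene (left): pointer tip at crop (215,176), rider tip at (248,155). Side (right): pointer tip at (226,177), rider tip at (254,149). The bar has followed, and the pointer is short of the rider.

```bash
python3 - <<'E'
from h import *
f=lambda n,u,v,x,y,k:tobed(onplane(n,x+(u+.5)/k-.5,y+(v+.5)/k-.5,.0145))
for n,x,y,k,P,Q in(('scene',345,150,5,(215,176),(248,155)),('side',300,155,400/70,(226,177),(254,149))):
    a,b=f(n,*P,x,y,k),f(n,*Q,x,y,k);print(n,a.round(1),b.round(1),'dy',(b-a)[1].round(1))
print(state()['tool_pos'], tobed(state()['tool_pos']))
E
```

```text
scene [ -19.  -120.7   14.5] [ -26.4 -142.3   14.5] dy -21.6
side [ -17.3 -117.2   14.5] [ -29.9 -140.8   14.5] dy -23.6
[ 0.59785209 -0.08598623  0.03863065] [  14.3937499  -116.80966559   38.63064686]
```

```bash
python3 -m inch '0 -0.1 0 0 0 0 0.3;0 -0.15 0 0 0 0 0.3;0 -0.15 0 0 0 0 0.3;0 -0.1 0 0 0 0 0.3;0 0 0 0 0 0 0.3;0 0 0 0 0 0 0.3;0 0 0 0 0 0 0.3';python3 - <<'E'
from h import *
plan(bed(13.5,-138.8,37),BX)
T=wpose();np.save('pics/T7.npy',T);p,_=save('wrist','w7');q,_=save('scene','s7');r,_=save('side','d7')
c=lambda i,x,y,w,h:cv2.resize(i[y:y+h,x:x+w,::-1],(400,400),interpolation=cv2.INTER_CUBIC)
cv2.imwrite('pics/c7.png',np.hstack([c(q,370,160,40,40),c(r,325,160,40,40)]))
E
```

```text
time_s: 13.05
tool_pos: [0.6024, -0.1053, 0.0386]
ee_rot: [0.7, 1.568, 0.929]
wrist_force: [-0.5, 2.8, 6.7]
grip_width: 0.491
t 13.05 tcp [ 0.60242654 -0.10529353  0.03862633] bed [  14.5 -136.7   38.6] q [ 0.64  0.63 -0.72  1.79  0.51  0.92 -0.08] F [-0.5  2.8  6.7] w 0.49070475161244
R [[0.001, -0.228, 0.974], [0.002, 0.974, 0.228], [-1.0, 0.002, 0.002]]
shift/40mm [ 0.041 -0.054 -0.024] rot deg [ 0.02  0.11 -0.09] norm [ 0.0001  0.0003 -0.0003]
```

View pics/c7.png

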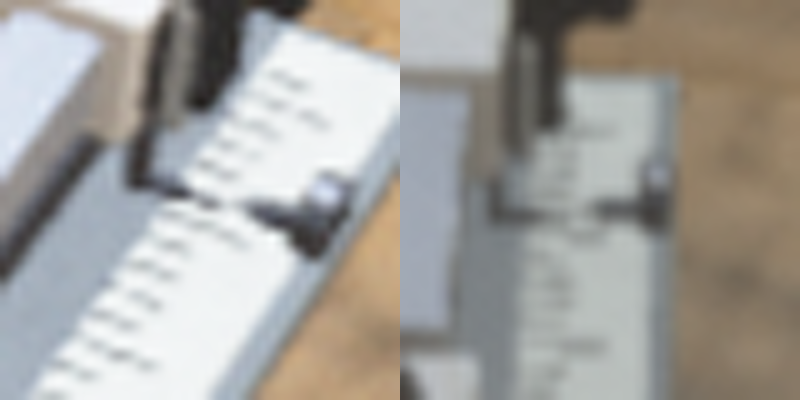

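Both views now show the pointer nearly in line, still slightly short. Measure sub-pixel profiles in all three cameras.

```bash
cat > prof.py <<'E'
from h import *
import sys
def proj(n,W,T=None):
    c=camera_info(n);K=np.array(c['intrinsics'])
    if n!='wrist':
        X=np.array(c['R'])@W+np.array(c['t']);a=X[:2]/X[2]
    else:
        C=np.linalg.inv(T@np.array(c['T_tool_cam']));X=(C@np.r_[W,1])[:3];r=np.hypot(*X[:2]);a=X[:2]/r*np.arctan2(r,X[2])
    return K[0,0]*a[0]+K[0,2],K[1,1]*a[1]+K[1,2]
def run(k,z=14.5):
    T=np.load(f'pics/T{k}.npy');out={}
    for n,f in(('scene','s'),('side','d'),('wrist','w')):
        g=cv2.cvtColor(np.load(f'pics/{f}{k}.npz')['p'],cv2.COLOR_RGB2GRAY)
        xs=np.arange(-40,-8,1.);ys=np.arange(-165,-115,.25)
        M=np.array([[proj(n,bed(x,y,z),T) for x in xs] for y in ys],np.float32)
        out[n]=cv2.remap(g,M[...,0],M[...,1],cv2.INTER_CUBIC)
    return xs,ys,out
if __name__=='__main__':
    k=sys.argv[1];xs,ys,o=run(k)
    cv2.imwrite(f'pics/r{k}.png',np.hstack([cv2.copyMakeBorder(cv2.resize(o[n],(256,500),interpolation=2),0,0,0,8,cv2.BORDER_CONSTANT,value=255) for n in o]))
    for n in o:
        print(n)
        for x in range(-34,-13,2):
            c=o[n][:,int(x+40)].astype(float); m=(ys>-150)&(ys<-130); w=np.clip(np.percentile(c[m],70)-25-c,0,None)*m
            j=np.argmax(w); s=np.abs(ys-ys[j])<2.5; print(x,int(c[j]),round((w*s*ys).sum()/max((w*s).sum(),1e-6),2),end=' | ')
        print()
E
python3 prof.py 7
```

```text
Traceback (most recent call last):
  File "prof.py", line 19, in <module>
    k=sys.argv[1];xs,ys,o=run(k)
                          ~~~^^^
  File "prof.py", line 15, in run
    M=np.array([[proj(n,bed(x,y,z),T) for x in xs] for y in ys],np.float32)
                 ~~~~^^^^^^^^^^^^^^^^
  File "prof.py", line 4, in proj
    c=camera_info(n);K=np.array(c['intrinsics'])
ValueError: time passes only in moves, steps and waits
```

```bash
sed -i 's/^import sys/import sys\nCI={n:camera_info(n) for n in ("scene","side","wrist")}/; s/c=camera_info(n);K/c=CI[n];K/' prof.py; python3 prof.py 7
```

```text
scene
-34 66 -142.56 | -32 84 -142.79 | -30 93 -143.3 | -28 113 -143.72 | -26 155 -144.05 | -24 191 -143.73 | -22 239 0.0 | -20 177 -140.34 | -18 142 -140.06 | -16 155 -140.26 | -14 159 -140.57 | 
side
-34 95 -142.33 | -32 103 -141.9 | -30 123 -141.97 | -28 189 0.0 | -26 186 0.0 | -24 173 0.0 | -22 165 0.0 | -20 165 0.0 | -18 169 0.0 | -16 122 -137.83 | -14 108 -137.99 | 
wrist
-34 63 -142.0 | -32 62 -139.66 | -30 62 -142.27 | -28 14 -148.7 | -26 15 -148.63 | -24 18 -147.28 | -22 66 -146.76 | -20 75 -145.48 | -18 60 -138.61 | -16 20 -148.72 | -14 12 -146.06 |
```

View pics/r7.png

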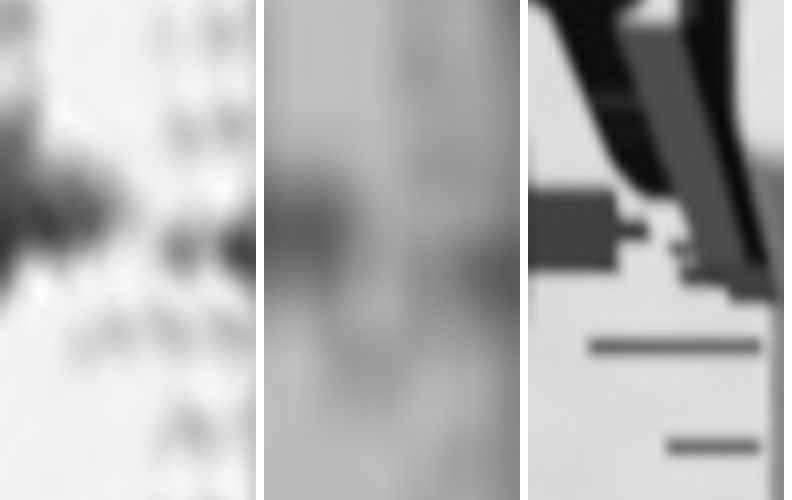

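The wrist view is sharp: the rider index ends near y −142.0 apparent, and the pointer tip at about (144,247) of its panel is partly hidden by the finger. One composite of the native wrist pictures should settle it.

```bash
python3 - <<'E'
from prof import *
T=np.load('pics/T7.npy');u,v=proj('wrist',bed(-24,-139,14.5),T);print(u,v)
x,y=int(u)-32,int(v)-25
print('origin',x,y)
f=lambda k:cv2.resize(np.load(f'pics/w{k}.npz')['p'][y:y+50,x:x+50,::-1],(400,400),interpolation=0)
s=lambda k,n,f2,x,y:cv2.resize(np.load(f'pics/{f2}{k}.npz')['p'][y:y+20,x:x+40,::-1],(400,200),interpolation=cv2.INTER_CUBIC)
top=np.hstack([f(6),f(7)]); bot=np.hstack([s(7,'scene','s',375,170),s(7,'side','d',330,172)])
cv2.imwrite('pics/c8.png',np.vstack([top,bot]))
E
```

```text
259.13712022350853 242.5793702820562
origin 227 217
```

View pics/c8.png

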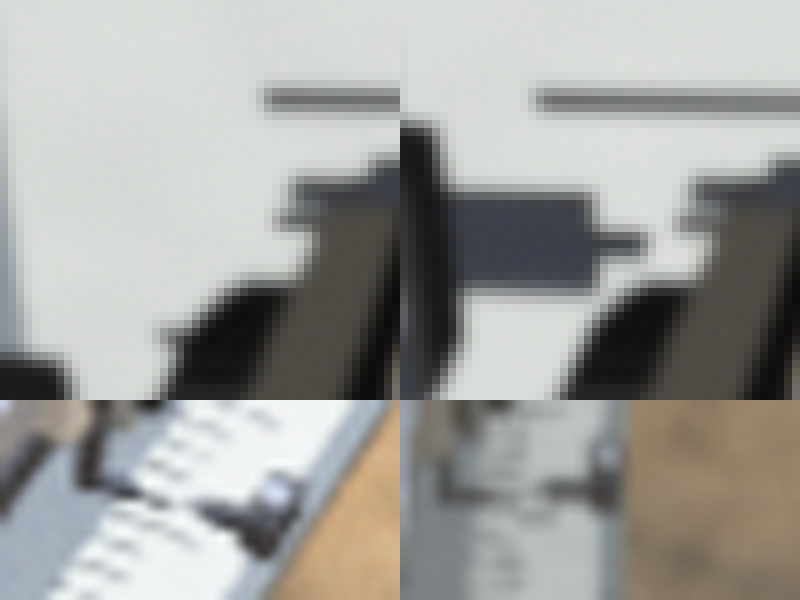

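In the wrist view (top right) the grey stub at (695,221) is a scale line. The pointer is the bluish bar at row ~190 and the rider index is at row ~243, with 122 rows per 10 mm, so about 4.3 mm remain. Kinematics agree. Move and re-measure.

```bash
python3 -m inch '0 -0.04 0 0 0 0 0.3;0 -0.04 0 0 0 0 0.3;0 -0.025 0 0 0 0 0.3;0 0 0 0 0 0 0.3;0 0 0 0 0 0 0.3;0 0 0 0 0 0 0.3;0 0 0 0 0 0 0.3';python3 - <<'E'
from h import *
plan(bed(13.5,-138.8,37),BX)
T=wpose();np.save('pics/T9.npy',T);save('wrist','w9');save('scene','s9');save('side','d9')
E
python3 - <<'E'
from prof import *
for k in (7,9):
    xs,ys,o=run(k);w=o['wrist'];i=(ys>=-147)&(ys<=-128)
    for x in(-29,-27,-26,-23,-22,-21,-20,-19): print(k,x,w[i,int(x+40)][::2].tolist())
E
```

```text
time_s: 13.9
tool_pos: [0.6033, -0.1087, 0.0386]
ee_rot: [0.92, 1.568, 1.15]
wrist_force: [-1.4, 3.9, 6.5]
grip_width: 0.49
t 13.9 tcp [ 0.60325466 -0.10870906  0.0386183 ] bed [  14.5 -140.2   38.6] q [ 0.64  0.64 -0.72  1.78  0.51  0.92 -0.07] F [-1.4  3.9  6.5] w 0.4903509936668876
R [[0.001, -0.228, 0.974], [0.003, 0.974, 0.228], [-1.0, 0.002, 0.002]]
shift/40mm [ 0.04   0.034 -0.025] rot deg [ 0.04  0.1  -0.14] norm [ 0.0001  0.0003 -0.0004]
7 -29 [173, 191, 192, 185, 179, 169, 151, 129, 97, 72, 65, 78, 112, 144, 161, 164, 164, 164, 176, 195, 211, 219, 221, 221, 221, 221, 222, 222, 222, 219, 206, 179, 140, 111, 127, 172, 201, 214, 220]
7 -27 [41, 78, 128, 169, 199, 206, 196, 174, 130, 86, 70, 91, 142, 189, 209, 219, 221, 220, 220, 221, 221, 221, 220, 220, 222, 222, 221, 222, 222, 220, 207, 180, 140, 113, 129, 172, 201, 215, 220]
7 -26 [19, 39, 78, 125, 171, 195, 197, 183, 151, 116, 99, 111, 151, 193, 212, 219, 221, 221, 222, 220, 220, 221, 220, 220, 221, 222, 222, 223, 222, 220, 208, 181, 142, 114, 129, 172, 202, 216, 221]
7 -23 [40, 40, 49, 88, 142, 187, 209, 220, 222, 220, 216
[... 1796 characters left out ...]
04, 218, 220, 220, 220, 220, 220, 220, 220, 221, 221, 221, 221, 220, 216, 194, 155, 125, 141, 183, 212, 221, 222]
9 -21 [146, 167, 183, 196, 207, 213, 214, 212, 201, 177, 145, 111, 78, 79, 120, 169, 202, 218, 221, 221, 221, 220, 220, 220, 220, 221, 221, 221, 220, 220, 215, 193, 155, 126, 143, 182, 212, 221, 221]
9 -20 [85, 96, 110, 124, 142, 160, 173, 179, 173, 150, 120, 86, 60, 71, 117, 168, 202, 218, 220, 220, 219, 219, 220, 220, 220, 220, 220, 220, 220, 219, 214, 192, 153, 125, 141, 182, 213, 221, 221]
9 -19 [76, 77, 78, 79, 83, 89, 96, 104, 104, 97, 84, 69, 54, 69, 118, 167, 202, 217, 220, 220, 219, 220, 220, 219, 220, 220, 220, 219, 220, 219, 214, 191, 152, 120, 137, 179, 211, 220, 220]
```

```bash
python3 -m inch '0 -0.013 0 0 0 0 0.3;0 -0.012 0 0 0 0 0.3;0 0 0 0 0 0 0.3;0 0 0 0 0 0 0.3;0 0 0 0 0 0 0.3;0 0 0 0 0 0 0.3;0 0 0 0 0 0 0.3';cat > fin.py <<'E'
from prof import *
k=sys.argv[1]
plan(bed(13.5,-138.8,37),BX)
T=wpose();np.save(f'pics/T{k}.npy',T);save('wrist','w'+k);save('scene','s'+k);save('side','d'+k)
xs,ys,o=run(k);w=o['wrist'].astype(float);f=lambda x:w[:,int(x+40)]
L=f(-20);n=lambda y:np.argmin(abs(ys-y))
# divide out the -140 scale line using the clean -130 line, shifted 10 mm
i=(ys>=-147)&(ys<=-135)
for x in(-27,-26): print('rider',x,(f(x)[i][::2]/221).round(2).tolist())
for x in(-22,-21,-20,-19): print('ptr',x,(f(x)[i]/np.roll(f(x),-40)[i])[::2].round(2).tolist())
E
python3 fin.py 10
```

```text
time_s: 14.75
tool_pos: [0.6034, -0.1095, 0.0386]
ee_rot: [0.994, 1.568, 1.224]
wrist_force: [-1.1, 3.6, 6.5]
grip_width: 0.492
t 14.75 tcp [ 0.60339361 -0.10946095  0.03860964] bed [  14.5 -140.9   38.6] q [ 0.64  0.64 -0.72  1.78  0.51  0.92 -0.07] F [-1.1  3.6  6.5] w 0.49171342690934294
R [[0.001, -0.228, 0.974], [0.003, 0.974, 0.228], [-1.0, 0.003, 0.002]]
shift/40mm [ 0.04   0.053 -0.024] rot deg [ 0.05  0.1  -0.15] norm [ 0.0001  0.0003 -0.0004]
rider -27 [0.99, 1.0, 1.0, 1.0, 1.0, 0.99, 0.92, 0.79, 0.62, 0.42, 0.32, 0.39, 0.57, 0.76, 0.91, 0.98, 0.99, 1.0, 1.0, 1.0, 1.0, 1.0, 1.0, 1.0, 1.0]
rider -26 [1.0, 1.0, 1.0, 1.0, 1.0, 0.99, 0.93, 0.82, 0.68, 0.5, 0.43, 0.49, 0.64, 0.8, 0.92, 0.99, 1.0, 1.0, 1.0, 1.0, 1.0, 1.0, 1.0, 1.0, 1.0]
ptr -22 [0.98, 0.99, 1.0, 1.0, 1.0, 1.0, 0.98, 0.95, 0.9, 0.85, 0.82, 0.83, 0.92, 1.03, 1.05, 0.99, 0.98, 0.99, 1.0, 1.0, 1.0, 1.0, 1.0, 1.0, 1.0]
ptr -21 [0.79, 0.86, 0.92, 0.95, 0.97, 0.97, 0.93, 0.86, 0.74, 0.59, 0.47, 0.45, 0.49, 0.71, 0.94, 0.98, 0.98, 0.98, 1.0, 1.0, 1.0, 1.0, 1.0, 1.0, 1.0]
ptr -20 [0.45, 0.52, 0.6, 0.67, 0.74, 0.79, 0.8, 0.74, 0.63, 0.47, 0.33, 0.26, 0.27, 0.56, 0.94, 0.98, 0.97, 0.99, 1.0, 1.0, 1.0, 1.0, 1.0, 1.0, 1.0]
ptr -19 [0.35, 0.35, 0.36, 0.38, 0.41, 0.44, 0.46, 0.45, 0.4, 0.34, 0.28, 0.24, 0.27, 0.57, 0.93, 0.98, 0.98, 0.99, 1.0, 1.0, 1.0, 1.0, 1.0, 1.0, 1.0]
```

```bash
python3 prof.py 10 | head -4; python3 - <<'E'
from prof import *
xs,ys,o=run(10);i=(ys>=-151)&(ys<=-131)
for n in('scene','side'):
    for x in(-30,-28,-26,-24,-22,-20,-18,-16,-14): print(n,x,o[n][i,int(x+40)][::4].tolist())
E
```

```text
scene
-34 66 -142.75 | -32 83 -142.8 | -30 92 -143.31 | -28 113 -143.74 | -26 156 -144.08 | -24 190 -143.64 | -22 210 -132.41 | -20 193 -132.26 | -18 134 -142.88 | -16 97 -143.17 | -14 102 -143.29 | 
side
-34 94 -142.13 | -32 102 -141.89 | -30 123 -141.77 | -28 188 0.0 | -26 185 0.0 | -24 174 0.0 | -22 165 0.0 | -20 128 -146.49 | -18 112 -145.66 | -16 104 -144.75 | -14 103 -144.47 | 
scene -30 [231, 211, 192, 169, 144, 121, 106, 95, 93, 104, 130, 160, 197, 228, 240, 243, 242, 239, 231, 222, 216]
scene -28 [239, 226, 208, 187, 165, 146, 126, 114, 117, 135, 159, 187, 213, 230, 241, 243, 239, 231, 221, 215, 213]
scene -26 [239, 235, 224, 206, 189, 174, 162, 156, 163, 182, 204, 222, 235, 241, 244, 242, 234, 222, 210, 203, 206]
scene -24 [241, 240, 237, 232, 222, 209, 198, 191, 191, 201, 215, 230, 240, 245, 246, 245, 238, 226, 215, 209, 211]
scene -22 [240, 240, 241, 241, 239, 233, 225, 219, 213, 212, 216, 223, 232, 238, 240, 238, 230, 220, 212, 211, 217]
scene -20 [224, 229, 234, 238, 242, 243, 235, 221, 207, 200, 203, 214, 226, 235, 240, 237, 225, 208, 195, 193, 201]
scene -18 [205, 212
[... 662 characters left out ...]
 164, 160]
side -24 [177, 175, 173, 171, 170, 170, 169, 168, 167, 166, 165, 164, 164, 165, 168, 170, 172, 172, 170, 165, 162]
side -22 [163, 159, 154, 152, 150, 150, 151, 150, 151, 151, 152, 153, 155, 159, 163, 167, 170, 172, 172, 169, 166]
side -20 [148, 143, 136, 131, 128, 128, 128, 129, 132, 133, 136, 140, 145, 151, 157, 163, 167, 171, 173, 172, 170]
side -18 [142, 134, 127, 120, 115, 113, 112, 114, 116, 120, 125, 129, 137, 146, 153, 159, 165, 171, 173, 173, 171]
side -16 [142, 134, 124, 117, 110, 106, 105, 105, 108, 112, 118, 126, 134, 144, 152, 158, 164, 169, 173, 173, 171]
side -14 [144, 136, 128, 119, 113, 107, 104, 103, 106, 111, 117, 125, 135, 144, 153, 160, 166, 170, 173, 173, 171]
```

```bash
python3 -m inch '0 -0.007 0 0 0 0 0.3;0 0 0 0 0 0 0.3;0 0 0 0 0 0 0.3;0 0 0 0 0 0 0.3;0 0 0 0 0 0 0.3;0 0 0 0 0 0 0.3'; python3 fin.py 11; python3 - <<'E'
from m import *
p,W,d=cloud('scene','s11');q=W[195:215,320:340].reshape(-1,3);print('knob top',np.percentile(q[:,2],97))
a=np.load('pics/scene0.npz')['p'].astype(int);b=p.astype(int)
for n,(x,y,w,h) in dict(jar=(252,200,40,50),offcut=(298,146,25,45),pencil=(365,230,35,60),rider=(392,172,14,14)).items(): print(n,abs(a-b)[y:y+h,x:x+w].mean().round(1))
E
```

```text
time_s: 15.5
tool_pos: [0.6035, -0.1097, 0.0386]
ee_rot: [0.983, 1.568, 1.213]
wrist_force: [-1.7, 3.2, 5.8]
grip_width: 0.493
t 15.5 tcp [ 0.60347595 -0.10968659  0.03863362] bed [  14.5 -141.2   38.6] q [ 0.64  0.64 -0.72  1.78  0.51  0.92 -0.07] F [-1.7  3.2  5.8] w 0.4926041090200213
R [[0.001, -0.228, 0.974], [0.003, 0.974, 0.228], [-1.0, 0.003, 0.002]]
shift/40mm [ 0.041  0.059 -0.025] rot deg [ 0.05  0.1  -0.15] norm [ 0.0001  0.0003 -0.0004]
rider -27 [1.0, 1.0, 1.0, 1.0, 1.0, 0.96, 0.91, 0.78, 0.57, 0.41, 0.33, 0.4, 0.6, 0.82, 0.93, 0.99, 1.0, 1.0, 1.0, 1.0, 1.0, 1.0, 1.0, 1.0, 1.0]
rider -26 [1.0, 1.0, 1.0, 1.0, 1.0, 0.98, 0.94, 0.82, 0.65, 0.5, 0.43, 0.48, 0.66, 0.84, 0.94, 0.99, 1.0, 1.0, 1.0, 1.0, 1.0, 1.0, 1.0, 1.0, 1.0]
ptr -22 [0.99, 1.0, 1.0, 1.01, 1.0, 1.0, 0.98, 0.93, 0.86, 0.84, 0.85, 0.88, 0.96, 1.07, 1.06, 0.99, 0.99, 1.0, 0.99, 1.0, 1.0, 1.0, 1.0, 1.0, 1.0]
ptr -21 [0.83, 0.89, 0.94, 0.97, 0.98, 0.96, 0.9, 0.8, 0.66, 0.54, 0.48, 0.45, 0.54, 0.76, 0.94, 0.96, 0.98, 0.99, 1.0, 1.0, 0.99, 1.0, 1.0, 1.0, 1.0]
ptr -20 [0.49, 0.56, 0.64, 0.72, 0.78, 0.81, 0.79, 0.69, 0.54, 0.4, 0.29, 0.23, 0.3, 0.64, 0.91, 0.96, 0.98, 0.99, 0.99, 1.0, 1.0, 1.0, 1.0, 1.0, 1.0]
ptr -19 [0.35, 0.36, 0.37, 0.4, 0.44, 0.47, 0.47, 0.43, 0.37, 0.32, 0.26, 0.23, 0.3, 0.62, 0.91, 0.96, 0.98, 1.0, 0.99, 1.0, 1.0, 0.99, 1.0, 1.0, 1.0]
knob top 0.13853951968886513
jar 3.7
offcut 3.9
pencil 4.1
rider 3.1
```

The pointer and rider agree to about 0.1–0.2 mm in the wrist view. The knob is still up, the grip holds, and nothing around has changed.

```bash
python3 -c "
from cell import *
print(hand_in())"
```

```text
the job is handed in; nothing more can be done
None
```

I handed the job in at about 15.7 s of robot time (limit 48 s). The parking knob is up, and the bar is held at the rider with the button squeezed.

- **Knob:** I lifted it until the force rose sharply with no further travel, which is its upper stop. After release its top stayed at 138 mm, up from 124 mm, and it was still there at the last check.
- **Head and button:** I gripped the head across the button with the force set to 70 N. The opening read about 42 mm. The same grip read about 1.3 mm under the knob's true size, so this fits 43 mm, meaning the button is fully in. The bar slid freely.
- **Pointer at the rider:** I drew the bar out about 111 mm. The last wrist-camera profile puts the pointer within about 0.1–0.2 mm of the rider's tip.
- **Surroundings:** the scene picture showed no visible change in the rider, jar, offcut or pencil.

**Where the checks disagreed:** measured one small step earlier, the scene camera put the pointer 0.7–1 mm short. The side camera was too coarse to use; it showed about 2 mm the other way. I relied on the wrist camera because it was by far the sharpest. That assumes the rider's index is at the same height as the pointer, which I could not confirm.

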